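Shim the rocking gauge stand

TASK

The dial gauge stand rocks because its front right foot, as seen from the robot, is too short. With the fingertips push the wooden wedge along the bench, thin end first, under that foot until the foot stands on the wedge's flat and the stand is level, without picking the wedge up or shoving the stand along the bench. Then press lightly down with a fingertip on the stand's back left corner to check that it no longer rocks, and leave everything else where it is.

Things in the scene. Friction and masses are not known exactly. Their poses are not given: they have to be found in the camera images.
- stand: Dial gauge stand of dark steel, loose, 2.2 kg: a plate 152 (x) x 132 (y) x 14 mm on four ball feet of 18 mm diameter at x = +-65, y = +-55 mm. Origin: under the middle of the plate, on the bench plane (plate top at z = 50 mm). Its own -x is its front, facing the robot to within 20 degrees, +y its left. Level means that its z axis is vertical. It must not be shoved along the bench.
- short_foot (a point): Lowest point of the stand's front right foot (-x, -y), a ball of 18 mm diameter, 12 mm shorter than the others and 11 mm inside the plate's front and right edges. The stand leans onto it by 0.14 rad at first, about the line through the front left and back right feet, the back left foot in the air. About 5 N rest on it. On the wedge's flat it is 12 mm above the bench.
- far_corner (a point): Point on the upper face of the stand's plate at its back left corner (+x, +y), 18 mm inside the edges, over the inner side of that foot: where to press. 50 mm above the bench when the stand is level. Nothing stands on the plate within 50 mm of it.
- column_top (a point): Top of the stand's round column, 20 mm thick, at the plate's back right, 200 mm above the bench. It carries a level arm, 168 mm up, and a round dial (46 mm diameter, 138 mm up) over a small round measuring table at x = -42, y = +8 mm in the stand's frame. Keep clear of it.
- wedge: Plain wooden levelling wedge, loose, about 90 g, lying flat to the right of the short foot; 116 mm long (its y), 56 mm wide (x). Origin: middle of the underside. The nose, 2 mm thick, at y = +58 mm points roughly at the short foot, its tip 30 to 70 mm short of it; the ramp rises to 12 mm at y = -2 mm; then a flat 12 mm high to y = -42 mm; then a raised heel 28 mm high, to y = -58 mm.
- wedge_flat (a point): Centre of the wedge's flat (40 mm long, 56 mm wide, 12 mm above the bench), 36 mm ahead of the heel's back face. The foot belongs here; from 20 mm nearer the nose to 10 mm nearer the heel it stands on the flat and does not yet touch the heel.
- wedge_heel (a point): Centre of the upright back face of the wedge's heel (face 56 mm wide, 28 mm high), 14 mm above the bench: where to push. The wedge's +y axis points from here to the nose. Friction is moderate: a few newtons drive the wedge under the foot, and the wedge stays there when let go.
- screw_jar: Bystander: glass jar with a red lid, 62 mm diameter, 86 mm tall, left of the stand; origin under its centre. Leave alone.
- oil_bottle: Bystander: small dropper bottle, 33 mm diameter, 102 mm tall, right of the stand; origin under its centre. Leave alone.
- tape_measure: Bystander: tape measure, 34 x 88 x 62 mm, right of the stand; origin under its centre. Leave alone.
- wood_block: Bystander: wooden offcut, 40 x 120 x 32 mm, left; origin under its centre. Leave alone.
- black_tape: Bystander: black roll of tape, 68 mm diameter, 19 mm high, to the right; origin under its centre. Leave alone.
- sanding_block: Bystander: sanding block, 63 x 101 x 32 mm, to the left; origin under its centre. Leave alone.
- bolt: Bystander: hex bolt standing on its head, 21 mm wide, 67 mm tall, behind the stand to the right; origin under its centre. Leave alone.
Mind the look-alikes: they are no part of the job. What is shaped like the wedge but pink is not meant.

How it is judged:
By the outcome, as a careful person would: the job done as asked, in the order asked, and still so for the second after the job is handed in, with the robot touching nothing.
It also fails if it takes over 51 s, if anything falls off the work surface, if the arm or the gripper's body presses on something with over 40 N, if the wrist force passes 120 N, or if a joint passes its speed limit or range.

ROBOT

A 6-joint arm with a two-finger parallel gripper is mounted at the origin on a cart in front of the work surface, level with it; the furniture and walls round the work are solid. World frame = base frame: x ahead of the robot, y to its left, z up, the work surface at z = 0. Lengths are in m, angles in degrees, forces in N, time in s.
With the tool pointing down it reaches from about 0.3 to 0.75 m from the base axis. Payload 8.5 kg.
Tool frame: the origin (TCP) lies at the very end of the fingers, on their centre line; the grasp point (between the pads) lies 19 mm behind it; z points along the fingers, y is the line along which they close (so a half turn about z gives the same grasp; the last joint's range is limited). The gripper opens to 85 mm and grips with 20 to 120 N. Pads are 22 mm wide; open, the fingers measure 114 mm over their backs; the gripper's body (76 mm by 85 mm) begins 54 mm behind the grasp point. The pads swing forward as they close: fully open they stand 13 mm farther back than shut.
Start: joints at [57.737, 21.807, 74.336, -0, 83.858, -12.336], TCP at [0.187, 0.517, 0.231] pointing down, gripper open.
Joint ranges: [-178.18, 178.18], [-50.72, 133.34], [12.68, 142.11], [-81.47, 261.47], [9.98, 163.14], [-165.26, 165.26]. Speed limits (degrees/s): [136.94, 136.94, 180, 180, 180, 180].

INTERFACE

Orientations are given as a 3x3 rotation matrix whose columns are the frame's x, y, z axes.
In Python, from rig import env, optics, spotter gives the robot as it stands.
- The arm moves only by the shell command python3 -m crank 'ROWS' [FORCE]. ROWS is JSON, one flat list of numbers, 5 for each row, row after row: the finger opening in cm, from 0 to 8.54, then the shift along the tool's x, y, z in cm, then the turn about the tool's z in rad. A call has exactly 8 rows; each row shifts and turns the commanded pose from where the row before left it, along the tool's axes as they then stand; what a row does not reach is not made up. A row lasts 1/12 s, in which the tool goes at most 41.7 mm and 7.16 degrees, less where a joint would pass 70% of its speed; a pose out of reach is approached as far as the arm can. A call is refused whole if a number of a shift passes 4.17 or a number of a turn 0.125, either way. A call with a gripper value outside its range is refused whole. The fingers move at their own pace and stop on an object; FORCE is the grip in N (left out, the last holds). Time passes only in rows, so rows that do not move let the fingers close, or fill a call up. It gives the time, the measured TCP pose, the force, the opening and the grip force at its end, in the units of the state.
- env.observe(): the state, without advancing time (a new reading comes with each control period).
- optics.get_image(name): name is "side" or "top"; returns a dict with "color" (384x512x3 uint8, red, green, blue), "intrinsics" (3x3 intrinsics, pixels), "distortion" ([k1, k2, p1, p2, k3] as OpenCV has them; the pictures are not rectified), "pose" (4x4, takes a point from camera to world coordinates). Camera axes: x right, y up, looking along -z (the intrinsics and any distortion apply to the point x, -y, -z); pixel columns grow to the right and rows downward; lengths in m; the calibration is good to about 2 mm. A picture is of the moment at which its call begins. There is no depth.
- env.close_job(): hands the job in; it is judged then, once.
Trained networks look in a picture, given as the dict that the camera call returned (one of the last four; its "shot" number tells which), for a name from the list of things; names that differ only in an ending like _2 or _b are one class to them, and where a whole thing is asked for, a point or a joint stands for the part that bears it (a point fixed in the world has none). Each returns a list of dicts, best first, with "score" (0 to 1); they miss things now and then, are a little off and sometimes report something else, mostly with a low value. They report only what shows in the picture. A call takes as long as a camera call. They do not tell look-alikes from the thing itself.
- spotter.look_for(picture, query): "at" ([column, row] as shares, 0 to 1, of the picture: columns of its width, rows of its height, amid what is visible of it).
The state is a dict: "time_s": time; "q": joint angles; "qvel": joint speeds; "joint_efforts": joint torques, N m; "position": TCP position; "tool_rot": TCP orientation; "ft_force": force on the tool from outside, world axes, zero at the start; "wrist_torque": the same for the moment, N m; "grip_width": finger opening in m; "gripper_force": force on a finger pad.
Only numpy, scipy, OpenCV 4.12 (cv2) and the standard library are available. Lean on these libraries where they do the work, as an engineer would, in place of code of your own. Each camera call takes 0.05 s, during which the arm holds its last target. There are 200 camera calls.

## Working session

There is one attempt and no reset: what is moved stays moved. The work goes in short steps, Python scripts to look and compute and a shell command to move; the robot and the scene stay as the last step left them, time stands still between calls to the robot, and variables do not carry over. Pictures are saved under pics/ and viewed, at most 13 in all, crops included, and the job is handed in when it is done.

```bash
ls; mkdir -p pics
cat > h.py <<'E'
import numpy as np, cv2
from rig import env, optics, spotter
def ray(im,px):
    K=np.array(im["intrinsics"]);D=np.array(im["distortion"]);T=np.array(im["pose"])
    p=cv2.undistortPoints(np.array([[px]],float),K,D)[0,0]
    d=T[:3,:3]@np.array([p[0],-p[1],-1.0]);return T[:3,3],d
def onz(im,px,z):
    o,d=ray(im,px);return (o+d*(z-o[2])/d[2])
def proj(im,P):
    K=np.array(im["intrinsics"]);D=np.array(im["distortion"]);T=np.array(im["pose"])
    c=(np.atleast_2d(P)-T[:3,3])@T[:3,:3];c=c*[1,-1,-1]
    return cv2.projectPoints(c.reshape(-1,1,3),np.zeros(3),np.zeros(3),K,D)[0][:,0]
def tri(i1,p1,i2,p2):
    o1,d1=ray(i1,p1);o2,d2=ray(i2,p2)
    A=np.c_[d1,-d2];s=np.linalg.lstsq(A,o2-o1,rcond=None)[0]
    a=o1+d1*s[0];b=o2+d2*s[1];return (a+b)/2,np.linalg.norm(a-b)
def save(im,name,crop=None,scale=1):
    c=im["color"][:,:,::-1]
    if crop: c=c[crop[1]:crop[3],crop[0]:crop[2]]
    cv2.imwrite("pics/"+name,cv2.resize(c,None,fx=scale,fy=scale,interpolation=cv2.INTER_CUBIC))
E
python3 - <<'E'
from h import *
s=optics.get_image("side");t=optics.get_image("top")
c=np.vstack([s["color"],t["color"]])
save(s,"s0.png",None,1.5);save(t,"t0.png",None,1.5)
print(np.array(t["pose"])[:3].round(3),np.array(s["pose"])[:3].round(3))
for n in ["short_foot","far_corner","column_top","wedge","wedge_flat","wedge_heel","oil_bottle","tape_measure","black_tape","bolt","screw_jar"]:
    for nm,im in(("side",s),("top",t)):
        print(n,nm,[(round(r["at"][0]*512),round(r["at"][1]*384),round(r["score"],2)) for r in spotter.look_for(im,n)[:4]])
st=env.observe();print(st["position"],st["tool_rot"],st["time_s"],st["grip_width"])
E
```

```text
pics
[[ 0.019  0.989 -0.149  0.355]
 [-1.     0.02   0.002  0.017]
 [ 0.005  0.149  0.989  1.613]] [[ 0.907  0.291 -0.305  0.169]
 [-0.422  0.605 -0.675 -0.859]
 [-0.012  0.741  0.672  1.035]]
short_foot side [(254, 216, 0.59)]
short_foot top [(253, 192, 0.64), (318, 182, 0.6)]
far_corner side [(258, 215, 0.94)]
far_corner top [(248, 192, 0.73)]
column_top side [(257, 214, 0.6)]
column_top top [(251, 191, 0.74)]
wedge side [(272, 311, 0.91), (254, 256, 0.86), (208, 249, 0.81), (200, 214, 0.66)]
wedge top [(264, 250, 0.91), (218, 245, 0.75), (289, 213, 0.69), (345, 226, 0.59)]
wedge_flat side [(210, 250, 0.95), (203, 211, 0.95), (271, 306, 0.9), (256, 258, 0.61)]
wedge_flat top [(219, 242, 0.89), (347, 224, 0.67), (288, 213, 0.63), (207, 196, 0.62)]
wedge_heel side [(255, 256, 0.69), (203, 214, 0.66), (210, 248, 0.56)]
wedge_heel top [(218, 244, 0.98), (292, 216, 0.78), (343, 222, 0.75), (263, 250, 0.72)]
oil_bottle side [(288, 242, 0.5), (259, 213, 0.32)]
oil_bottle top [(294, 184, 0.58), (249, 193, 0.41)]
tape_measure side [(298, 259, 0.85), (254, 215, 0.74), (232, 190, 0.21)]
tape_measure top [(317, 184, 0.61)]
black_tape side []
black_tape top [(365, 185, 0.47)]
bolt side [(255, 255, 0.73), (234, 189, 0.65), (306, 219, 0.6)]
bolt top []
screw_jar side [(235, 189, 0.71), (253, 215, 0.35)]
screw_jar top [(205, 195, 0.5)]
[0.18747115 0.51705017 0.23131792] [[-9.40122317e-01  3.40837247e-01  5.24942859e-06]
 [ 3.40837247e-01  9.40122317e-01 -2.77434107e-05]
 [-1.43910927e-05 -2.42929988e-05 -1.00000000e+00]] 1.2 0.08552971005851344
```

View pics/s0.png

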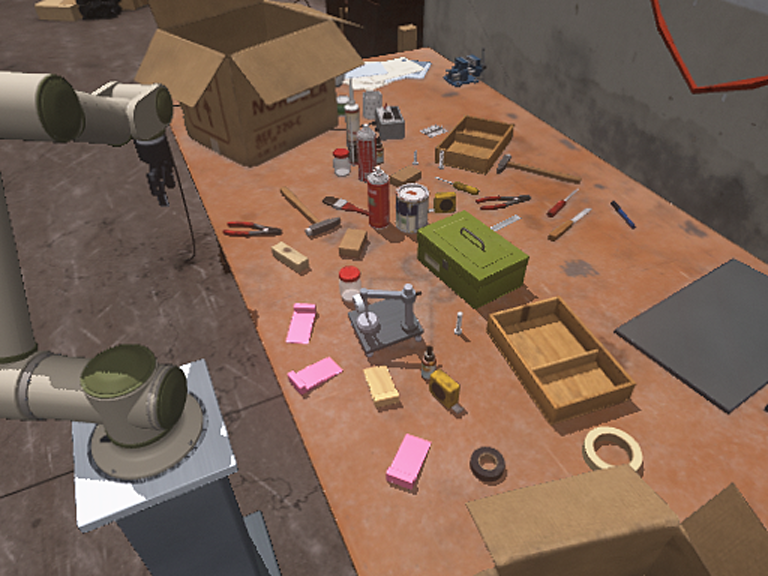

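View pics/t0.png

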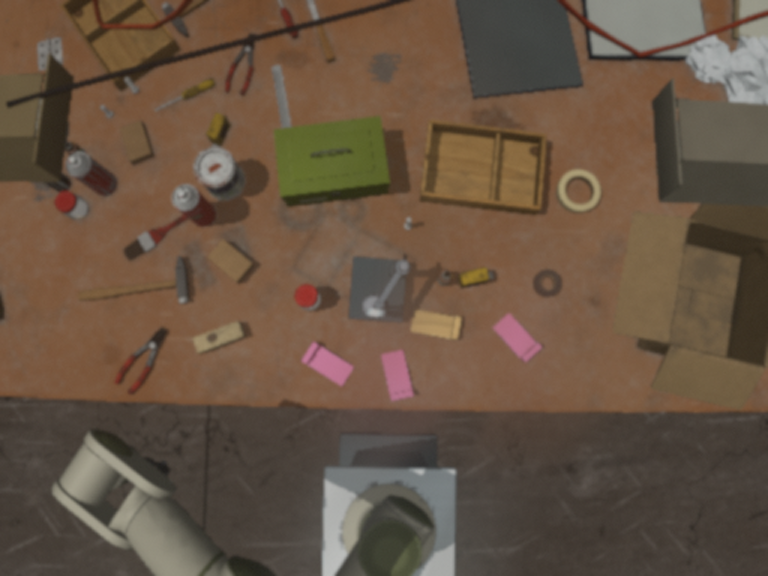

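The side view shows the wooden wedge at (254,258) in native pixels, and the top view shows it at (291,216). The pink look-alikes are at top (219,243), (265,250) and (345,225). I choose the wooden one, since it points at the stand's front right corner. The next step is one close crop.

Run:
```python
from h import *
s=optics.get_image("side");t=optics.get_image("top")
a=cv2.resize(s["color"][180:280,220:320],None,fx=6,fy=6,interpolation=cv2.INTER_CUBIC)[:, :390]
a=cv2.resize(s["color"][185:285,225:315],(450,500),interpolation=cv2.INTER_CUBIC)
b=cv2.resize(t["color"][160:235,225:325],(800,600),interpolation=cv2.INTER_CUBIC)
cv2.imwrite("pics/c1.png",b[:,:,::-1])
a=cv2.resize(s["color"][185:275,220:320],(660,594),interpolation=cv2.INTER_CUBIC)
cv2.imwrite("pics/c2.png",a[:,:,::-1])
```

```text
(no output)
```

View pics/c1.png

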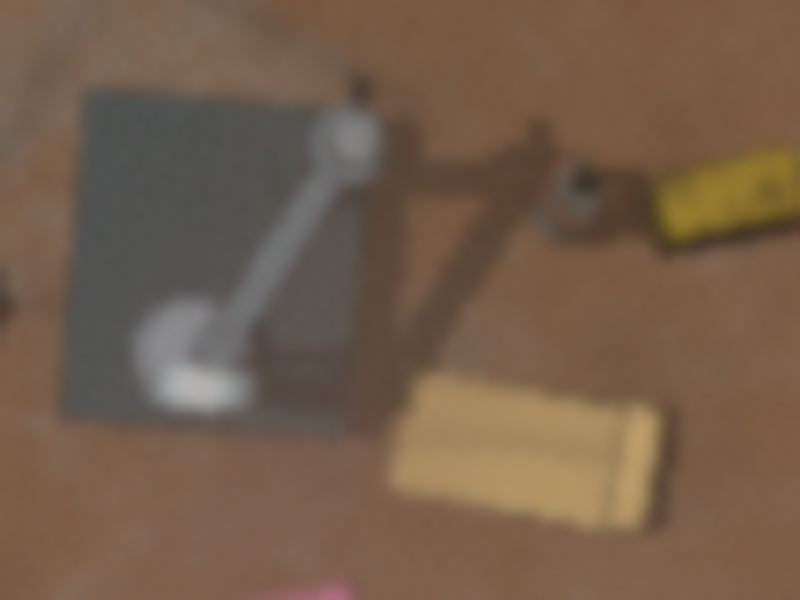

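View pics/c2.png

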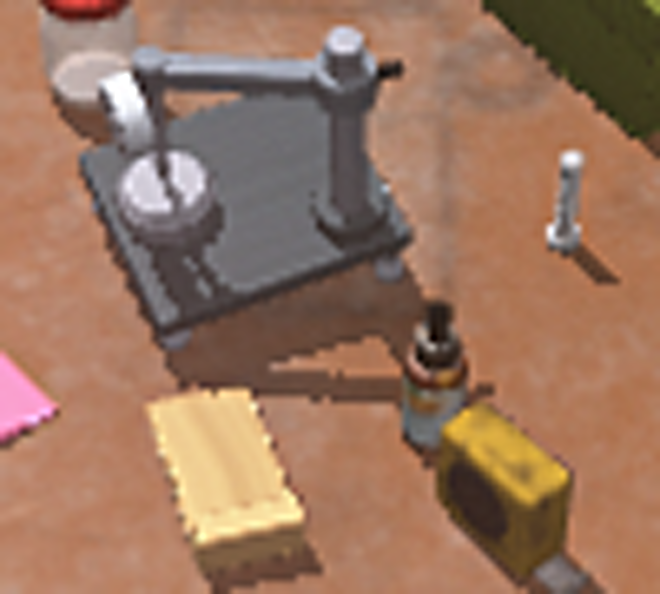

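The top crop shows the wooden wedge with its nose at crop (400,430) and heel at (650,465). The front right plate corner is at (345,435). The side crop shows the short foot at (173,342), the nose edge from (150,402) to (250,392), and the heel's back at (250,550). Next I fit both poses.

```bash
cat > fit.py <<'E'
from h import *
from scipy.optimize import least_squares
from scipy.spatial.transform import Rotation as R
def place(p,L): return R.from_euler("z",p[2]).apply(L)+[p[0],p[1],0]
def tilt(L):
    L=np.atleast_2d(L)/1000.; ax=np.array([130,-110,0])/170.3; c=np.array([-.065,.055,.009])
    # lower (-x,-y) side: rotate about the FL-BR diagonal
    r=R.from_rotvec(ax*0.143)
    if r.apply(np.array([-.065,-.055,.021])-c)[2]+c[2]>.021: r=r.inv()
    return r.apply(L-c)+c
WL=np.array([[-28,58,2],[28,58,2],[-28,-58,28],[28,-58,28]])/1000.
E
python3 - <<'E'
from fit import *
s=optics.get_image("side");t=optics.get_image("top")
T=lambda a:np.array(a)/8+[225,160]
S=lambda a:np.array(a)/6.6+[220,185]
# wedge +y to the nose (world +y approx), +x away from robot
wt=T([[390,490],[415,375],[640,530],[660,405]]);ws=S([[150,402],[250,392],[197,540],[303,517]])
wb=S([[208,578],[303,555]]);WB=np.array([[-28,-58,0],[28,-58,0]])/1000.
def fw(p): 
    return np.r_[proj(t,place(p,WL))-wt,(proj(s,place(p,WL))-ws),proj(s,place(p,WB))-wb].ravel()
w=least_squares(fw,[.5,-.1,0],loss="soft_l1");print("wedge",w.x,fw(w.x).round(1))
# stand: plate top corners
C=tilt([[76,66,50],[76,-66,50],[-76,66,50],[-76,-66,50]]);
st=T([[85,92],[372,108],[60,418],[345,435]])
ss=S([[82,160],[410,237],[160,325]]);CS=C[[2,1,3]]
F=tilt([[-65,-55,12]])
fs=S([[174,347]])
def fs_(p): return np.r_[proj(t,place(p,C))-st,proj(s,place(p,CS))-ss,proj(s,place(p,F))-fs].ravel()
q=least_squares(fs_,[.5,0,0],loss="soft_l1");print("stand",q.x,fs_(q.x).round(1))
f=place(q.x,F)[0];print("foot",f)
y=w.x[2];ny=np.array([-np.sin(y),np.cos(y)]);nx=np.array([np.cos(y),np.sin(y)])
d=f[:2]-w.x[:2];print("foot in wedge frame mm",d@nx*1e3,d@ny*1e3,"nose dir",ny)
print("heel",place(w.x,[[0,-.058,.014]]),"travel to flat",(d@ny+.022)*1e3)
L=np.array([[.067-.0,0,0]]);print("far_corner level",place(q.x,[[.058,.048,.05]]),"now",place(q.x,tilt([[58,48,50]])))
for n,z in(("oil_bottle",.05),("tape_measure",.03)):
    print(n,[onz(t,np.array(r["at"])*[512,384],z).round(3) for r in spotter.look_for(t,n)[:2]])
print("bottle manual",onz(t,T([575,185]),.1),"tape corners",[onz(t,T(c),.062).round(3) for c in ([655,185],[665,245],[795,150])])
print("pinks",[onz(t,c,.006).round(3) for c in ([219,243],[265,250],[345,225])])
E
```

```text
wedge [ 0.50138569 -0.10776837 -0.17331867] [ 0.2 -1.3 -0.1 -1.6  0.4 -0.8  0.6 -0.1 -1.   0.4 -1.  -1.3 -0.2  0.6
  0.1  0.4 -1.7 -0.   0.  -0.2]
stand [ 0.58262736  0.03994216 -0.04035409] [ 0.1 -1.2  0.2 -0.5  0.4 -0.1  0.9  0.1 -1.8 -0.9  0.1 -0.8 -0.7  0.6
 -0.3 -0.3]
foot [ 5.15751860e-01 -1.20743220e-02  2.62660075e-06]
foot in wedge frame mm -2.35172003967804 96.73782454877717 nose dir [0.17245225 0.98501788]
heel [[ 0.49138346 -0.16489941  0.014     ]] travel to flat 118.73782454877716
far_corner level [[0.64251661 0.08556318 0.05      ]] now [[0.63805415 0.08070152 0.06014241]]
oil_bottle [array([ 0.616, -0.128,  0.05 ])]
tape_measure [array([ 0.624, -0.201,  0.03 ]), array([ 0.498, -0.109,  0.03 ])]
bottle manual [ 0.60776811 -0.12123967  0.1       ] tape corners [array([ 0.615, -0.161,  0.062]), array([ 0.587, -0.166,  0.062]), array([ 0.632, -0.225,  0.062])]
pinks [array([0.395, 0.155, 0.006]), array([ 0.372, -0.015,  0.006]), array([ 0.469, -0.31 ,  0.006])]
```

```bash
python3 -m crank '[2.5,0,-4,-1,0, 2.5,-1,-4,-1,0.02, 2.5,-3.8,-1.5,-0.5,0.09, 2.5,-4,0,0,0.09, 2.5,-4,0,0,0.09, 2.5,-4,0,0,0.09, 2.5,-4,0,0,0.09, 2.5,-4,0,0,0.09]' 20; python3 -m crank '[2.5,-4,0,0,0.09, 2.5,-4,0,0,0.09, 2.5,-4,0,0,0.09, 2.5,-4,0,0,0.09, 2.5,-4,0,0,0.09, 2.5,-4,0,0,0.09, 2.5,-4,0,0,0.09, 2.5,-4,0,0,0.09]'
```

```text
time_s: 2.17
position: [0.3606, 0.2921, 0.2562]
tool_rot: [[-0.612, 0.791, 0.0], [0.791, 0.612, 0.0], [-0.0, 0.001, -1.0]]
ft_force: [0.5, -0.1, -0.4]
grip_width: 0.0251
gripper_force: 0.0
time_s: 2.83
position: [0.4662, -0.0031, 0.2561]
tool_rot: [[0.061, 0.998, 0.0], [0.998, -0.061, -0.0], [0.0, 0.0, -1.0]]
ft_force: [1.2, 1.1, 0.7]
grip_width: 0.025
gripper_force: 0.0
```

```bash
python3 -m crank '[2.5,0,0,0,0.112, 2.5,-3.3,0.9,0,0, 2.5,-3.3,0.9,0,0, 2.5,-3.3,0.9,0,0, 2.5,-3.3,0.9,0,0, 2.5,-3.3,0.9,0,0, 2.5,-3.3,0.9,0,0, 2.5,0,0,0,0]'
python3 - <<'E'
from h import *
o=env.observe();R=np.array(o["tool_rot"]);d=np.array([.4914,-.1649,.014])-o["position"]
print(o["position"],R[:,0],R.T@d)
E
```

```text
time_s: 3.5
position: [0.486, -0.2105, 0.2555]
tool_rot: [[0.173, 0.985, -0.0], [0.985, -0.173, -0.001], [-0.001, -0.0, -1.0]]
ft_force: [-1.4, 0.2, -0.4]
grip_width: 0.0251
gripper_force: 0.0
[ 0.48602959 -0.21048343  0.25547306] [ 0.17264755  0.98498278 -0.00131994] [ 0.04614481 -0.00256987  0.24141247]
```

```bash
python3 -m crank '[2.5,0,-0.25,4.1,0, 2.5,0,0,4.1,0, 2.5,0,0,4.1,0, 2.5,0,0,4.1,0, 2.5,0,0,4.1,0, 2.5,0,0,2,0, 2.5,0,0,1.5,0, 2.5,0,0,0.7,0]'; python3 -m crank '[2.5,0.5,0,0,0, 2.5,0.5,0,0,0, 2.5,0.5,0,0,0, 2.5,0.5,0,0,0, 2.5,0.4,0,0,0, 2.5,0.4,0,0,0, 2.5,0.2,0,0,0, 2.5,0,0,0,0]'
python3 - <<'E'
from h import *
s=optics.get_image("side");t=optics.get_image("top")
b=cv2.resize(t["color"][175:235,240:320],(400,300),interpolation=cv2.INTER_CUBIC)
a=cv2.resize(s["color"][205:285,220:310],(450,400),interpolation=cv2.INTER_CUBIC)
v=np.zeros((400,850,3),np.uint8);v[:,:450]=a;v[:300,450:]=b
cv2.imwrite("pics/d1.png",cv2.resize(v,(800,376))[:,:,::-1])
E
```

```text
time_s: 4.17
position: [0.4826, -0.2042, 0.0071]
tool_rot: [[0.168, 0.986, -0.003], [0.986, -0.168, 0.002], [0.002, -0.003, -1.0]]
ft_force: [-1.0, -0.1, 0.9]
grip_width: 0.0248
gripper_force: 0.0
time_s: 4.83
position: [0.4885, -0.1749, 0.0094]
tool_rot: [[0.168, 0.986, 0.0], [0.986, -0.168, -0.0], [-0.0, 0.0, -1.0]]
ft_force: [0.4, 0.4, 0.2]
grip_width: 0.0248
gripper_force: 0.0
```

View pics/d1.png

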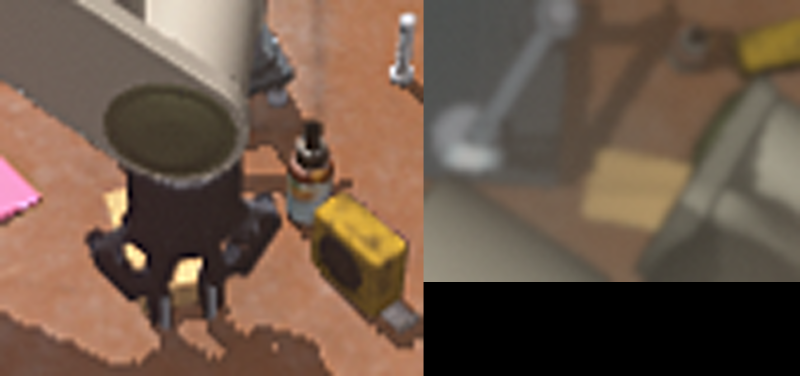

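```bash
python3 -m crank '[2.5,0.4,0,0,0, 2.5,0.4,0,0,0, 2.5,0.4,0,0,0, 2.5,0.4,0,0,0, 2.5,0.4,0,0,0, 2.5,0.4,0,0,0, 2.5,0.4,0,0,0, 2.5,0.4,0,0,0]';  python3 - <<'E'
from h import *
s=optics.get_image("side");t=optics.get_image("top")
b=cv2.resize(t["color"][175:235,240:320],(400,300),interpolation=cv2.INTER_CUBIC)
a=cv2.resize(s["color"][205:285,220:310],(450,400),interpolation=cv2.INTER_CUBIC)
v=np.zeros((400,850,3),np.uint8);v[:,:450]=a;v[:300,450:]=b
cv2.imwrite("pics/d2.png",cv2.resize(v,(800,376))[:,:,::-1])
E
```

```text
time_s: 5.6
position: [0.4939, -0.1434, 0.0092]
tool_rot: [[0.168, 0.986, 0.0], [0.986, -0.168, -0.0], [-0.0, 0.0, -1.0]]
ft_force: [-0.1, -0.9, 0.8]
grip_width: 0.025
gripper_force: 0.5
```

View pics/d2.png

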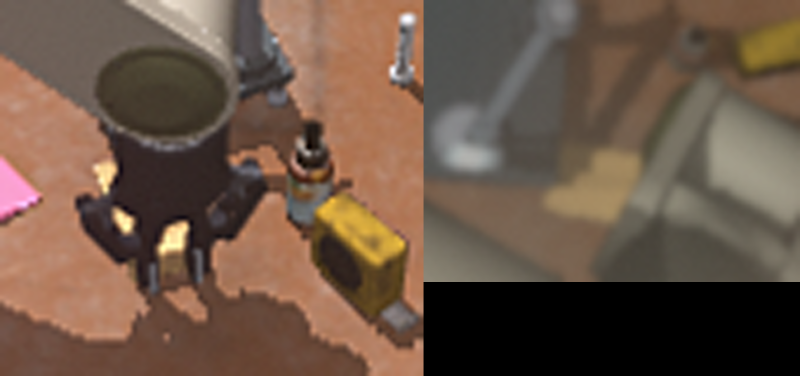

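```bash
for i in 1 ; do python3 -m crank '[2.5,0.4,0,0,0, 2.5,0.4,0,0,0, 2.5,0.4,0,0,0, 2.5,0.4,0,0,0, 2.5,0.4,0,0,0, 2.5,0.4,0,0,0, 2.5,0.4,0,0,0, 2.5,0.4,0,0,0]'; done; python3 -m crank '[2.5,0.2,0,0,0, 2.5,0.2,0,0,0, 2.5,0.2,0,0,0, 2.5,0.2,0,0,0, 2.5,0.2,0,0,0, 2.5,0.2,0,0,0, 2.5,0.2,0,0,0, 2.5,0.2,0,0,0]'
```

```text
time_s: 6.37
position: [0.4996, -0.1133, 0.0094]
tool_rot: [[0.168, 0.986, 0.001], [0.986, -0.168, -0.002], [-0.002, 0.001, -1.0]]
ft_force: [-0.9, -7.2, -0.0]
grip_width: 0.0252
gripper_force: 3.7
time_s: 7.03
position: [0.5021, -0.0972, 0.0092]
tool_rot: [[0.168, 0.986, 0.0], [0.986, -0.168, -0.002], [-0.001, 0.001, -1.0]]
ft_force: [-0.1, -5.1, -0.6]
grip_width: 0.0253
gripper_force: 3.0
```

```bash
python3 -m crank '[2.5,0.2,0,0,0, 2.5,0.2,0,0,0, 2.5,0.2,0,0,0, 2.5,0.2,0,0,0, 2.5,0.2,0,0,0, 2.5,0.2,0,0,0, 2.5,0.2,0,0,0, 2.5,0,0,0,0]';  python3 - <<'E'
from h import *
s=optics.get_image("side");t=optics.get_image("top")
b=cv2.resize(t["color"][165:225,240:320],(400,300),interpolation=cv2.INTER_CUBIC)
a=cv2.resize(s["color"][185:265,220:310],(450,400),interpolation=cv2.INTER_CUBIC)
v=np.zeros((400,850,3),np.uint8);v[:,:450]=a;v[:300,450:]=b
cv2.imwrite("pics/d3.png",cv2.resize(v,(800,376))[:,:,::-1])
E
```

```text
time_s: 7.7
position: [0.5044, -0.0828, 0.0091]
tool_rot: [[0.168, 0.986, 0.0], [0.986, -0.168, -0.0], [-0.0, 0.0, -1.0]]
ft_force: [0.6, -1.3, -0.1]
grip_width: 0.0252
gripper_force: 1.0
```

View pics/d3.png

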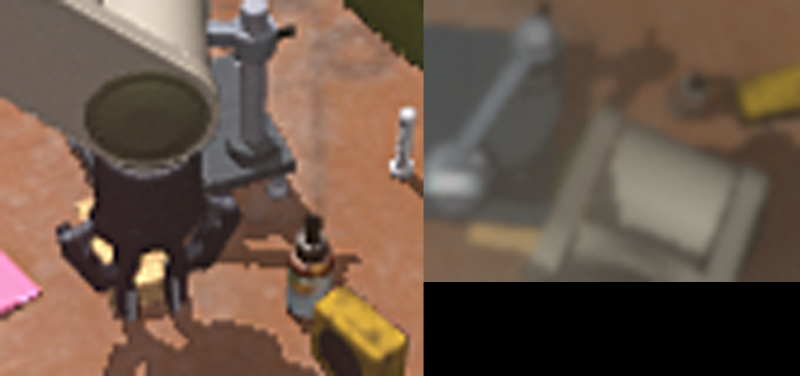

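```bash
python3 -m crank '[2.5,0.2,0,0,0, 2.5,0.2,0,0,0, 2.5,0.2,0,0,0, 2.5,0.2,0,0,0, 2.5,0.2,0,0,0, 2.5,0.2,0,0,0, 2.5,0.2,0,0,0, 2.5,0.2,0,0,0]'
```

```text
time_s: 8.47
position: [0.5069, -0.0677, 0.0092]
tool_rot: [[0.168, 0.986, -0.0], [0.986, -0.168, -0.002], [-0.002, 0.0, -1.0]]
ft_force: [-1.1, -10.4, -0.8]
grip_width: 0.0253
gripper_force: 4.7
```

```bash
python3 -m crank '[2.5,0.2,0,0,0, 2.5,0.2,0,0,0, 2.5,0,0,0,0, 2.5,0,0,0,0, 2.5,-1,0,0,0, 2.5,-2,0,0,0, 2.5,-2,0,0,0, 2.5,-2,0,0,0]'
python3 -m crank '[2.5,0,0,-3,0, 2.5,0,0,-4,0, 2.5,0,0,-4,0, 2.5,0,0,-4,0, 2.5,-3,-2,-4,0, 2.5,-4,-3,-4,0, 2.5,-4,-3,-1,0, 2.5,-4,-3,0,0]'
python3 - <<'E'
from h import *
s=optics.get_image("side");t=optics.get_image("top")
b=cv2.resize(t["color"][165:225,225:305],(400,300),interpolation=cv2.INTER_CUBIC)
a=cv2.resize(s["color"][185:265,215:305],(450,400),interpolation=cv2.INTER_CUBIC)
v=np.zeros((400,850,3),np.uint8);v[:,:450]=a;v[:300,450:]=b
cv2.imwrite("pics/d4.png",cv2.resize(v,(800,376))[:,:,::-1])
E
```

```text
time_s: 9.13
position: [0.4954, -0.1327, 0.0091]
tool_rot: [[0.168, 0.986, -0.0], [0.986, -0.168, 0.001], [0.001, -0.0, -1.0]]
ft_force: [0.3, 0.1, -0.0]
grip_width: 0.0252
gripper_force: 0.0
time_s: 9.8
position: [0.3925, -0.2324, 0.2266]
tool_rot: [[0.166, 0.986, 0.004], [0.986, -0.166, -0.003], [-0.002, 0.004, -1.0]]
ft_force: [0.2, -1.1, -0.4]
grip_width: 0.0249
gripper_force: 0.0
```

View pics/d4.png

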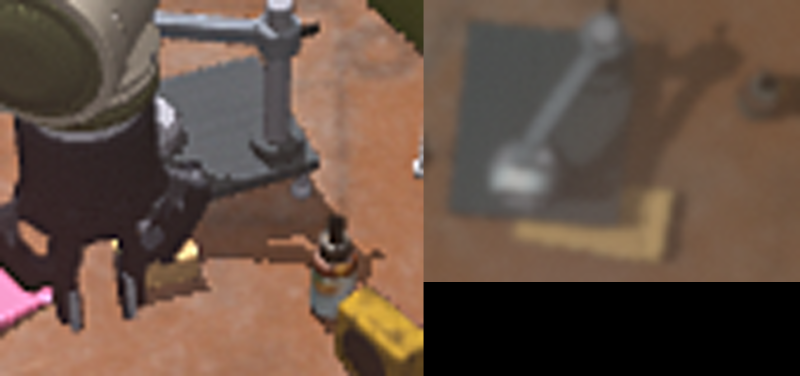

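Run:
```python
from fit import *
s=optics.get_image("side");t=optics.get_image("top")
T=lambda a:(np.array(a)-[423.5,0])/4.706+[225,165]
S=lambda a:np.array(a)/4.706+[215,185]
Wp=np.array([[28,-58,28],[-28,-58,28],[-28,58,2],[-28,-42,28]])/1000.
wt=T([[681,192],[670,261],[514,236],[637,254]])
def fw(p): return (proj(t,place(p,Wp))-wt).ravel()
w=least_squares(fw,[.51,0,-.17]);print("wedge",w.x,fw(w.x).round(1))
C=np.array([[76,66,50],[-76,66,50],[-76,-66,50]])/1000.
st=T([[468,22],[449,214],[618,222]])
CS=np.array([[76,-66,50],[76,-66,36]])/1e3;ss=S([[318,158],[318,172]])
def fs_(p): return np.r_[proj(t,place(p,C))-st,proj(s,place(p,CS))-ss].ravel()
q=least_squares(fs_,[.58,.04,-.04]);print("stand",q.x,fs_(q.x).round(1))
f=place(q.x,[[-.065,-.055,.012]])[0]
print("foot in wedge",R.from_euler("z",-w.x[2]).apply(f-[w.x[0],w.x[1],0])*1e3)
print("far corner",place(q.x,[[.058,.048,.05]]))
save(t,"t5.png",(220,160,300,220),8)
```

```text
wedge [ 5.18055216e-01 -3.39544363e-04 -1.78741035e-01] [-0.8 -0.3 -1.4 -0.   0.8 -0.3  1.3  0.6]
stand [ 0.58433346  0.04299778 -0.05743951] [-0.4 -0.7  0.1 -0.3  0.7  0.8 -0.1 -0.1 -0.2 -0.4]
foot in wedge [-0.34979981 -8.03059131 12.        ]
far corner [[0.64499339 0.08758895 0.05      ]]
```

View pics/t5.png

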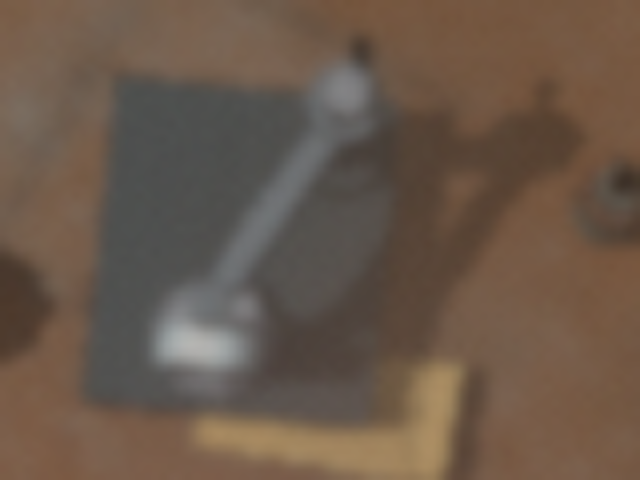

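Run:
```python
from fit import *
t=optics.get_image("top")
T=lambda a:np.array(a)/8+[220,160]
n=np.array([.172,.985])
for r in (390,410):
    e=onz(t,T([376-(r-390)*.1,r]),.05);h=onz(t,T([461-(r-390)*.18,r]),.028)
    print(e,h,"edge to heel back along nose dir mm",(e-h)[:2]@n*1e3)
o=env.observe();Rm=np.array(o["tool_rot"]);print(o["position"],Rm.T@(np.array([.4994,-.110,.0092])-o["position"])*100, o["time_s"])
```

```text
[ 0.52013551 -0.01834061  0.05      ] [ 0.52321871 -0.05776703  0.028     ] edge to heel back along nose dir mm 38.30472147289285
[ 0.5110507  -0.01758832  0.05      ] [ 0.51398885 -0.05623996  0.028     ] edge to heel back along nose dir mm 37.566501554176725
[ 0.39306794 -0.2311858   0.22417769] [13.71958585  8.43732821 21.50961658] 10.05
```

```bash
python3 -m crank '[2.5,2.85,2.1,0,0, 2.5,2.85,2.1,0,0, 2.5,2.85,2.1,0,0, 2.5,2.85,2.13,0,0, 2.5,0,0,4,0, 2.5,0,0,4,0, 2.5,0,0,4,0, 2.5,0,0,4,0]'; python3 -m crank '[2.5,0,0,3,0, 2.5,0,0,1.5,0, 2.5,0,0,1,0, 2.5,0,0,0,0, 2.5,1.5,0,0,0, 2.5,1.5,0,0,0, 2.5,1.5,0,0,0, 2.5,0.5,0,0,0]'; python3 -m crank '[2.5,0.5,0,0,0, 2.5,0.4,0,0,0, 2.5,0.3,0,0,0, 2.5,0.2,0,0,0, 2.5,0,0,0,0, 2.5,0,0,0,0, 2.5,0,0,0,0, 2.5,0,0,0,0]'; python3 -c "
from h import *
o=env.observe();print(o['position'],np.array(o['tool_rot']).T@(np.array([.5089,-.0538,.0092])-o['position'])*1000)"
```

```text
time_s: 10.72
position: [0.4959, -0.1311, 0.0624]
tool_rot: [[0.165, 0.986, 0.0], [0.986, -0.165, 0.0], [0.0, 0.0, -1.0]]
ft_force: [1.1, -1.0, -1.2]
grip_width: 0.0249
gripper_force: 0.0
time_s: 11.38
position: [0.5047, -0.0821, 0.0105]
tool_rot: [[0.166, 0.986, 0.002], [0.986, -0.166, -0.0], [-0.0, 0.002, -1.0]]
ft_force: [-0.1, 0.0, 0.3]
grip_width: 0.0256
gripper_force: 0.0
time_s: 12.05
position: [0.5062, -0.0703, 0.0093]
tool_rot: [[0.169, 0.986, -0.0], [0.986, -0.169, -0.0], [-0.0, -0.0, -1.0]]
ft_force: [-0.6, -0.3, -0.3]
grip_width: 0.0249
gripper_force: 0.0
[ 0.5061501  -0.07034193  0.0092646 ] [16.76876024 -0.07831573  0.06428794]
```

```bash
python3 -m crank '[2.5,0.3,0,0,0, 2.5,0.3,0,0,0, 2.5,0.2,0,0,0, 2.5,0.2,0,0,0, 2.5,0.2,0,0,0, 2.5,0.2,0,0,0, 2.5,0.2,0,0,0, 2.5,0.1,0,0,0]'; python3 -m crank '[2.5,0,0,0,0, 2.5,0,0,0,0, 2.5,-0.5,0,0,0, 2.5,-1.5,0,0,0, 2.5,-2,0,0,0, 2.5,-2,0,0,0, 2.5,-1,0,0,0, 2.5,0,0,-2,0]'
python3 -m crank '[2.5,0,0,-4,0, 2.5,0,0,-4,0, 2.5,0,0,-4,0, 2.5,0,0,-4,0, 2.5,-3,-2,-4,0, 2.5,-4,-3,-3,0, 2.5,-4,-3,0,0, 0,-4,-3,0,0]'
python3 - <<'E'
from fit import *
t=optics.get_image("top")
save(t,"t6.png",(220,160,300,220),8)
E
```

```text
time_s: 12.72
position: [0.5092, -0.0542, 0.0093]
tool_rot: [[0.168, 0.986, 0.0], [0.986, -0.168, -0.002], [-0.002, 0.0, -1.0]]
ft_force: [-1.9, -9.0, -0.9]
grip_width: 0.0247
gripper_force: 4.6
time_s: 13.38
position: [0.4957, -0.1234, 0.0271]
tool_rot: [[0.171, 0.985, -0.005], [0.985, -0.171, 0.002], [0.002, -0.005, -1.0]]
ft_force: [-0.4, 0.9, 0.1]
grip_width: 0.0254
gripper_force: 0.0
time_s: 14.05
position: [0.3908, -0.2249, 0.243]
tool_rot: [[0.166, 0.986, 0.002], [0.986, -0.166, -0.002], [-0.002, 0.003, -1.0]]
ft_force: [1.1, -0.7, -0.0]
grip_width: 0.0141
gripper_force: 0.0
```

View pics/t6.png

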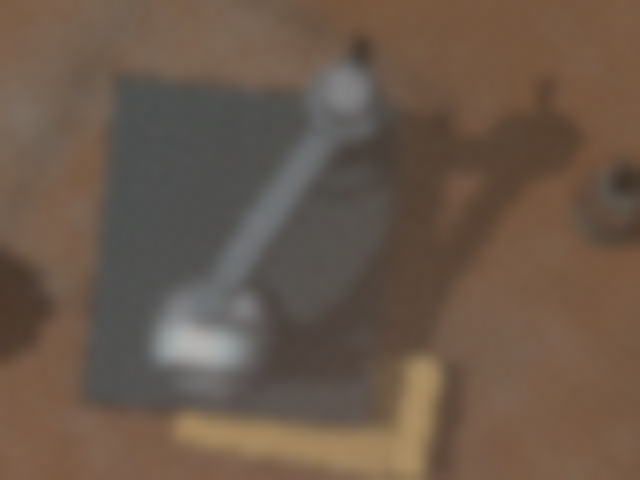

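```bash
python3 -m crank '[0,0,0,-3,0, 0,0,0,-3,0, 0,3.5,2,0,0, 0,3.5,2,0,0, 0,3.5,2,0,0, 0,3.5,2,0,0, 0,3.5,2,0,0, 0,3.5,2,0,0]' 40; python3 -m crank '[0,3.5,2,0,0, 0,3.5,2,0,0, 0,3.5,2,0,0, 0,2.5,1.5,0,0, 0,0,0,0,0, 0,0,0,0,0, 0,0,0,0,0, 0,0,0,0,0]'
python3 - <<'E'
from fit import *
t=optics.get_image("top");s=optics.get_image("side")
j=[r for r in spotter.look_for(t,"screw_jar")];print([(np.array(r["at"])*[512,384],onz(t,np.array(r["at"])*[512,384],.086)) for r in j[:2]],onz(t,[205.5,198],.086))
o=env.observe();print(o["position"],np.array(o["tool_rot"]).T@(np.array([.6445,.087,.05])-o["position"])*100)
E
```

```text
time_s: 14.77
position: [0.5461, -0.0354, 0.3016]
tool_rot: [[0.168, 0.986, -0.0], [0.986, -0.168, 0.0], [0.0, -0.0, -1.0]]
ft_force: [-0.5, -0.8, 1.4]
grip_width: -0.0001
gripper_force: 0.0
time_s: 15.43
position: [0.6406, 0.0771, 0.302]
tool_rot: [[0.169, 0.986, 0.0], [0.986, -0.169, -0.0], [-0.0, 0.0, -1.0]]
ft_force: [0.3, 0.4, -0.4]
grip_width: -0.0001
gripper_force: 0.0
[(array([203.9808, 199.104 ]), array([0.54613834, 0.20629921, 0.086     ]))] [0.5501921  0.20104497 0.086     ]
[0.64070129 0.07707674 0.3022078 ] [ 1.04058506  0.19349135 25.22095392]
```

```bash
python3 -m crank '[0,1,0.2,3,0, 0,0,0,4,0, 0,0,0,4,0, 0,0,0,4,0, 0,0,0,4,0, 0,0,0,3,0, 0,0,0,1.2,0, 0,0,0,0.8,0]'; python3 -m crank '[0,0,0,0.1,0, 0,0,0,0.1,0, 0,0,0,0.1,0, 0,0,0,0.1,0, 0,0,0,0,0, 0,0,0,0,0, 0,0,0,0,0, 0,0,0,0,0]'; python3 -m crank '[0,0,0,0.1,0, 0,0,0,0.1,0, 0,0,0,0.05,0, 0,0,0,0,0, 0,0,0,0,0, 0,0,0,0,0, 0,0,0,0,0, 0,0,0,0,0]'
```

```text
time_s: 16.25
position: [0.6437, 0.0868, 0.0596]
tool_rot: [[0.169, 0.986, -0.003], [0.986, -0.169, 0.0], [-0.0, -0.003, -1.0]]
ft_force: [0.9, 0.4, 0.4]
grip_width: -0.0
gripper_force: 0.0
time_s: 16.92
position: [0.6448, 0.0874, 0.0579]
tool_rot: [[0.168, 0.986, 0.0], [0.986, -0.168, -0.0], [0.0, 0.0, -1.0]]
ft_force: [0.1, 0.2, 0.1]
grip_width: 0.0
gripper_force: 0.0
time_s: 17.58
position: [0.6447, 0.0874, 0.0552]
tool_rot: [[0.168, 0.986, 0.0], [0.986, -0.168, -0.0], [-0.0, 0.0, -1.0]]
ft_force: [-0.3, -0.0, -0.1]
grip_width: -0.0002
gripper_force: 0.0
```

```bash
python3 -m crank '[0,0,0,0.1,0, 0,0,0,0.1,0, 0,0,0,0.1,0, 0,0,0,0.05,0, 0,0,0,0.05,0, 0,0,0,0,0, 0,0,0,0,0, 0,0,0,0,0]'; python3 -m crank '[0,0,0,0.05,0, 0,0,0,0.05,0, 0,0,0,0,0, 0,0,0,0,0, 0,0,0,0,0, 0,0,0,0,0, 0,0,0,0,0, 0,0,0,0,0]'
```

```text
time_s: 18.25
position: [0.6448, 0.0874, 0.0512]
tool_rot: [[0.168, 0.986, 0.0], [0.986, -0.168, 0.0], [0.0, 0.0, -1.0]]
ft_force: [-0.4, -0.1, 0.2]
grip_width: -0.0001
gripper_force: 0.0
time_s: 18.92
position: [0.6447, 0.0874, 0.0502]
tool_rot: [[0.168, 0.986, -0.0], [0.986, -0.168, 0.0], [0.0, -0.0, -1.0]]
ft_force: [-0.6, -0.3, -0.3]
grip_width: -0.0001
gripper_force: 0.0
```

```bash
python3 -m crank '[0,0,0,0.05,0, 0,0,0,0,0, 0,0,0,0,0, 0,0,0,0,0, 0,0,0,0,0, 0,0,0,0,0, 0,0,0,0,0, 0,0,0,0,0]'; python3 -m crank '[0,0,0,0.04,0, 0,0,0,0,0, 0,0,0,0,0, 0,0,0,0,0, 0,0,0,0,0, 0,0,0,0,0, 0,0,0,0,0, 0,0,0,0,0]'
```

```text
time_s: 19.58
position: [0.6448, 0.0874, 0.0498]
tool_rot: [[0.168, 0.986, 0.0], [0.986, -0.168, 0.0], [0.0, 0.0, -1.0]]
ft_force: [-0.0, 0.3, 1.6]
grip_width: -0.0001
gripper_force: 0.9
time_s: 20.25
position: [0.6448, 0.0874, 0.0497]
tool_rot: [[0.168, 0.986, 0.0], [0.986, -0.168, -0.0], [0.0, 0.0, -1.0]]
ft_force: [-0.9, -0.1, 5.6]
grip_width: 0.0001
gripper_force: 2.7
```

```bash
python3 -m crank '[0,0,0,0.02,0, 0,0,0,0,0, 0,0,0,0,0, 0,0,0,0,0, 0,0,0,0,0, 0,0,0,0,0, 0,0,0,0,0, 0,0,0,0,0]'; python3 -m crank '[0,0,0,-0.3,0, 0,0,0,-1,0, 0,0,0,-3,0, 0,0,0,-4,0, 0,0,0,-4,0, 0,0,0,-4,0, 0,0,0,-4,0, 0,0,0,-4,0]'; python3 -m crank '[0,3,-3,0,0, 0,3,-3,0,0, 0,3,-3,0,0, 0,3,-3,0,0, 0,3,-3,0,0, 0,3,-3,0,0, 0,0,0,0,0, 0,0,0,0,0]'
python3 - <<'E'
from h import *
s=optics.get_image("side");t=optics.get_image("top")
b=cv2.resize(t["color"][165:225,225:305],(400,300),interpolation=cv2.INTER_CUBIC)
a=cv2.resize(s["color"][185:265,215:305],(450,400),interpolation=cv2.INTER_CUBIC)
v=np.zeros((400,850,3),np.uint8);v[:,:450]=a;v[:300,450:]=b
cv2.imwrite("pics/d7.png",cv2.resize(v,(800,376))[:,:,::-1])
E
```

```text
time_s: 20.92
position: [0.6449, 0.0874, 0.0496]
tool_rot: [[0.168, 0.986, 0.001], [0.986, -0.168, -0.0], [0.0, 0.001, -1.0]]
ft_force: [-1.4, 0.4, 7.0]
grip_width: 0.0005
gripper_force: 3.2
time_s: 21.58
position: [0.644, 0.0874, 0.2948]
tool_rot: [[0.168, 0.986, 0.0], [0.986, -0.168, -0.0], [0.0, 0.0, -1.0]]
ft_force: [-0.1, -0.8, 0.1]
grip_width: 0.0002
gripper_force: 0.0
time_s: 22.25
position: [0.4988, 0.2929, 0.2929]
tool_rot: [[0.165, 0.986, 0.001], [0.986, -0.165, 0.0], [0.0, 0.001, -1.0]]
ft_force: [0.0, 0.5, -0.3]
grip_width: 0.0002
gripper_force: 0.0
```

View pics/d7.png

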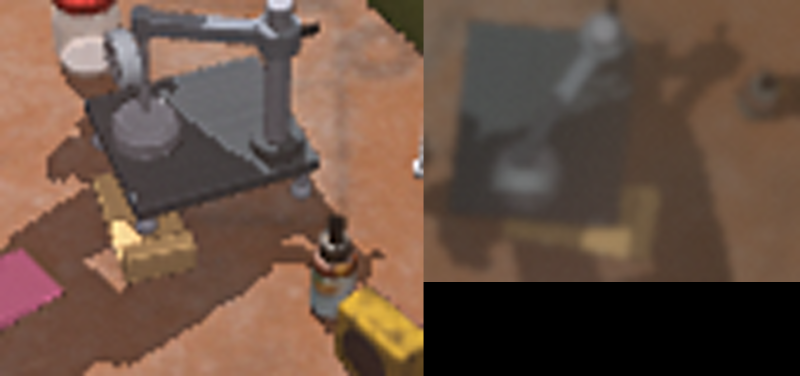

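The side view shows the short foot at (147,226) standing on the wedge's flat, ahead of the heel, with the stand level and the arm clear of everything. I'm handing it in.

```bash
python3 -c "
from rig import env
print(env.close_job())"
```

```text
the job is handed in; nothing more can be done
None
```

The wooden wedge is under the short foot, which stands on its flat, and the stand is level: pressing its back left corner with 7 N met firm contact at about 50 mm with no rocking. I have handed the job in.

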